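# Find the warped fuselage half on the flatness glass

## Task

Two copies of the same helicopter fuselage half lie on the glass plate under the bench lamp: press lightly on the end of their tail booms to find the one that rocks, then pick that one up and lay it down, open side down as it lies now, in the empty white soaking tray, ready to be straightened. Handle the thin plastic gently: a light grip, a light press, no dropping. Leave the steady half where it lies and do not disturb the lamp or the other things on the bench.

Things in the scene. Friction and masses are not known exactly. Their poses are not given: they have to be found in the camera images.
- half_a: cream plastic left fuselage half of a model helicopter, 197 mm long, 40 to 65 g, lying open side (mating edge) down. Origin on the mating plane mid-cabin, near the centre of mass; x to the nose, y to the roof, z up. Cabin x -46 to 56 mm, 30 mm high, upright sides at y -23 and 23 mm, 19 mm high; a mast fairing 18 mm high reaches y 29 mm between x -32 and 14 mm. Boom x -46 to -124 mm, fin to x -141, y 36 mm.
- half_b: the other copy, same size, look and axes as half_a. One of the two, either, is warped: its boom bends up behind the cabin, the end 6 mm off the glass. Untouched, both stand level on the cabin rim. Pressed at the boom's end with under 1 N the warped one tips 0.075 rad, nose up, until the boom's end meets the glass; let go, it falls back. The straight one does not move.
- half_a_tail (a point): where to press half_a: on the flat top of its boom near the end, at x -110, y 6 mm of the half; the top is 13 mm wide here. On a straight half this point is 12 mm above the mating plane, on a warped one 5 mm more.
- half_b_tail (a point): the same point of half_b, where its boom really is
- half_a_hold (a point): where to hold half_a: at x -8, y 3, z 10 mm of the half, midway between the belly side (y -23 mm) and the flat face of the fairing (y 29 mm, from x -24 to 8 mm), 52 mm apart. Thin styrene: it cracks if the fingers push with more than 80 N in all (both fingers added) or if it is pushed against what it lies on with more than 25 N.
- half_b_hold (a point): the same point of half_b, equally thin
- glass: fixed flat glass plate, 340 x 320 x 6 mm (x, y, z). Origin: centre of its underside, on the bench; its top is 6 mm up. The two halves lie side by side on it, about 130 mm apart in y, noses away from the robot.
- lamp: fixed LED bench lamp. Origin on the bench under the middle of its bar: 52 mm (x) x 412 mm (y), underside 238 mm and top 290 mm above the bench, over both cabins, so a tool held upright cannot reach them: lean it, coming from the robot's side. An arm runs from the bar along +x to a post 260 mm beyond, on a round foot of 70 mm radius.
- tray: fixed empty white soaking tray, outside 270 x 180 x 42 mm (x, y, z), walls and floor 4 mm thick; outward rim 8 mm wide. Origin: centre of its underside, on the bench; inner floor 4 mm up. Long side along x.
- sanding_stick: bystander: grey sanding stick on the glass, 18 x 150 x 7 mm (x, y, z), origin at the centre of its underside
- seat_floor: bystander: cream seat floor moulding on the glass, 24 x 62 x 9 mm, origin at the centre of its underside
- rotor_hoop: bystander: cream moulded hoop with four spokes, 90 mm across, 7 mm high, flat on the bench, origin at its centre underneath
- cutters: bystander: side cutters, 165 mm long along x, 56 mm wide, 14 mm high, origin underneath between the handles, jaws to +x
- cement: bystander: glass jar of 24 mm radius, 62 mm high, white cap, origin at the centre of its underside
- paint_jar: bystander: glass jar of 18 mm radius, 42 mm high, black cap, origin at the centre of its underside
- canopy: bystander: clear cockpit canopy, 62 x 34 x 25 mm, origin at the centre of its underside

How it is judged:
On the way:
1. the warped half has been pressed on its tail boom and has rocked, where it lay on the glass (((z of half_a_tail in the frame of half_a above 0.0145 m and angle between half_a's own z axis and vertical between 0.05 and 0.15 rad and distance of half_a from where it was at the start of the episode below 0.02 m and contact force between the fingers and half_a above 0.05 N and contact force between half_a and glass above 0.05 N and x of the grasp point in the frame of half_a below -0.045 m) or (z of half_b_tail in the frame of half_b above 0.0145 m and angle between half_b's own z axis and vertical between 0.05 and 0.15 rad and distance of half_b from where it was at the start of the episode below 0.02 m and contact force between the fingers and half_b above 0.05 N and contact force between half_b and glass above 0.05 N and x of the grasp point in the frame of half_b below -0.045 m))), for 0.1 s.
At the end, for the whole second after the job is handed in: The warped half lies released and at rest on the tray's floor, open side down: level within 6 degrees, origin within 8 mm of the floor's height and 90 mm of the tray's centre. The straight half lies flat on the glass within 20 mm of its start, bystanders within 30 mm of theirs (((z of half_a_tail in the frame of half_a above 0.0145 m and z of half_a in the frame of tray between 0 and 0.012 m and angle between half_a's own z axis and vertical below 0.1 rad and horizontal distance between half_a and tray below 0.09 m and contact force between half_a and tray above 0.02 N and linear speed of half_a below 0.02 m/s and contact force between the fingers and half_a below 0.01 N and distance of half_b from where it was at the start of the episode below 0.02 m and angle between half_b's own z axis and vertical below 0.05 rad and contact force between half_b and glass above 0.02 N) or (z of half_b_tail in the frame of half_b above 0.0145 m and z of half_b in the frame of tray between 0 and 0.012 m and angle between half_b's own z axis and vertical below 0.1 rad and horizontal distance between half_b and tray below 0.09 m and contact force between half_b and tray above 0.02 N and linear speed of half_b below 0.02 m/s and contact force between the fingers and half_b below 0.01 N and distance of half_a from where it was at the start of the episode below 0.02 m and angle between half_a's own z axis and vertical below 0.05 rad and contact force between half_a and glass above 0.02 N)) and distance of each of sanding_stick, seat_floor, rotor_hoop, cutters, cement, paint_jar, canopy from where it was at the start of the episode below 0.03 m); the robot touches nothing.
It fails at once if a half was squeezed or pressed by the fingers with more than 80 N (sum over both fingers) (contact force between the fingers and half_a above 80 N or contact force between the fingers and half_b above 80 N).
It fails at once if a half was driven against the glass or the tray with more than 25 N (contact force between any of half_a, half_b and glass above 25 N or contact force between any of half_b, half_a and tray above 25 N).
It fails at once if a half was let fall (moving faster than 0.45 m/s, a fall of about 10 mm, with no finger on it) ((linear speed of half_a above 0.45 m/s and contact force between the fingers and half_a below 0.01 N) or (linear speed of half_b above 0.45 m/s and contact force between the fingers and half_b below 0.01 N)).
It fails at once if the lamp was touched with more than 2 N (contact force between lamp and anything else above 2 N).
It fails at once if the straight half was moved more than 20 mm, or a bystander more than 30 mm ((not (z of half_a_tail in the frame of half_a above 0.0145 m) and distance of half_a from where it was at the start of the episode above 0.02 m) or (not (z of half_b_tail in the frame of half_b above 0.0145 m) and distance of half_b from where it was at the start of the episode above 0.02 m) or distance of any of sanding_stick, seat_floor, rotor_hoop, cutters, cement, paint_jar, canopy from where it was at the start of the episode above 0.03 m).
It also fails if it takes over 58 s, if anything falls off the work surface, if the arm or the gripper's body presses on something with over 40 N, if the wrist force passes 120 N, or if a joint passes its speed limit or range.

## Robot

A 6-joint arm with a two-finger parallel gripper is mounted at the origin on the work surface. World frame = base frame: x ahead of the robot, y to its left, z up, the work surface at z = 0. Lengths are in m, angles in rad, forces in N, time in s.
With the tool pointing down it reaches from about 0.225 to 0.725 m from the base axis. Payload 3.1 kg.
Tool frame: the origin (TCP) lies midway between the tips of the shut fingers; the grasp point (between the pads) lies 19 mm behind it; x points along the fingers, y is the direction in which the jaws open and shut, and the axes are right-handed (so a half turn about x gives the same grasp; the last joint's range is limited). The gripper opens to 85 mm and grips with 20 to 120 N. Pads are 22 mm wide; open, the fingers measure 114 mm over their backs; the gripper's body (76 mm by 85 mm) begins 54 mm behind the grasp point. The pads swing forward as they close: fully open they stand 13 mm farther back than shut.
Start: joints at [-0.128, 0.048, 0.099, 1.622, 0, 1.443], TCP at [0.525, -0, 0.231] pointing down, gripper open.
Joint ranges: [-2.91, 2.91], [-0.99, 1.94], [-1.21, 1.42], [-2.12, 2.29], [-1.49, 1.47], [-3.14, 3.14]. Speed limits (rad/s): [2.79, 2.79, 3.14, 3.14, 3.14, 3.14].

## Interface

Orientations are given as a rotation vector (axis times angle).
In Python, from bench import arm gives the robot as it stands.
- The arm moves only by the shell command python3 -m creep 'ROWS' [FORCE]. ROWS is a JSON object of lists of equal length, an entry for each row: "offset": the shift along the tool's x, y, z in m, a list of three; "roll": the turn about the tool's x in rad; "jaw": the closure in counts, from 0 (fully open) to 255 (shut). A call has 1 to 12 rows; each row is the pose to reach, as a shift and turn from the pose commanded when the call began, along the tool's axes at that moment; what a row does not reach only later rows make up. A row lasts 1/8 s, in which the tool goes at most 62.5 mm and 10.7 degrees, less where a joint would pass 70% of its speed; a pose out of reach is approached as far as the arm can. A call with a gripper value outside its range is refused whole. The fingers move at their own pace and stop on an object; FORCE is the grip in N (left out, the last holds). Time passes only in rows, so rows that repeat a pose let the fingers close. It gives the time, the measured TCP pose, the force and the opening at its end, in the units of the state.
- arm.get_state(): the state, without advancing time (a new reading comes with each control period).
- arm.camera(name): name is "scene" or "side" or "wrist"; returns a dict with "img" (480x640x3 uint8, red, green, blue), "range_z" (480x640 float32, m along the optical axis (not along the pixel's ray), 0 where there is no reading), "fovy" (degrees; the focal length in pixels is half the picture's height over the tangent of half this angle, whatever the lens; pixels are square), "cx", "cy" (the principal point, pixels), "position" and "orientation" of the camera in the world. Camera axes: x right, y up, looking along -z (the intrinsics and any distortion apply to the point x, -y, -z); pixel columns grow to the right and rows downward; lengths in m; the calibration is good to about 2 mm. The wrist camera is an equidistant fisheye: a pixel r from the principal point sees the ray r / f radians off the axis. A picture is of the moment at which its call begins.
- arm.sign_off(): hands the job in, once; it reports no verdict.
The state is a dict: "clock": time; "q": joint angles; "dq": joint speeds; "tau": joint torques, N m; "position": TCP position; "ee_rot": TCP orientation; "ft_force": force on the tool from outside, world axes, zero at the start; "moment": the same for the moment, N m; "finger_gap": opening from 0.0 (shut) to 1.0 (fully open).
Only numpy, scipy, OpenCV 4.12 (cv2) and the standard library are available. Lean on these libraries where they do the work, as an engineer would, in place of code of your own. Each camera call takes 0.05 s, during which the arm holds its last target.

## Working session

There is one attempt and no reset: what is moved stays moved. The work goes in short steps, Python scripts to look and compute and a shell command to move; the robot and the scene stay as the last step left them, time stands still between calls to the robot, and variables do not carry over. Pictures are saved under pics/ and viewed, and the job is handed in when it is done.

```bash
ls -la; mkdir -p pics; cat > h.py <<'E'
import numpy as np, cv2
from bench import arm
from scipy.spatial.transform import Rotation as R
def snap(n,f):
    c=arm.camera(n); cv2.imwrite('pics/'+f,c['img'][:,:,::-1]); np.savez('/tmp/'+f+'.npz',**{k:np.array(v) for k,v in c.items()}); return c
def st():
    s=arm.get_state(); 
    for k in s: print(k,np.round(s[k],4))
    return s
E
python3 - <<'E'
from h import *
s=st()
for n in ['scene','side','wrist']:
    c=snap(n,n+'0.png'); print(n,c['fovy'],c['cx'],c['cy'],c['position'],c['orientation'],c['range_z'].min(),c['range_z'].max())
print(R.from_rotvec(s['ee_rot']).as_matrix().round(3))
E
```

```text
total 12
drwxr-xr-x  3 agent agent 4096 Dec  7 16:53 .
drwxr-xr-x 23 root  root  4096 Dec  7 16:53 ..
drwxr-xr-x  2 agent agent 4096 Dec  7 16:53 pics
clock 0.0
q [-0.1278  0.0488  0.0976  1.622   0.      1.443 ]
dq [ 0.0003 -0.     -0.0003  0.0005  0.0006 -0.0009]
tau [ 3.00000e-04 -3.38780e+01  3.20017e+01  2.04000e-02 -2.00000e-04
  0.00000e+00]
position [5.244e-01 1.000e-04 2.301e-01]
ee_rot [ 1.2083  1.2112 -1.2108]
ft_force [-0.3728 -0.5777 -1.1459]
moment [ 0.0201 -0.0129 -0.0098]
finger_gap 1.0
scene 49.29550227917975 321.6015772204367 241.82603259690688 [ 1.31714933 -0.2330371   0.88451115] [0.63961003 0.49205355 1.21513864] 0.0 3.574174
side 51.81002647359786 319.81051349236776 239.71484649290116 [-0.11498997  0.724407    0.63805134] [ 0.46388603 -1.21984583 -2.0970213 ] 0.0 3.546081
wrist 65.70646984690485 316.7450325338466 239.583884259603 [0.52460234 0.07527823 0.37287373] [-0.30161436  0.0008385   0.00077102] 0.0 1.4559311
[[-0.002  1.    -0.   ]
 [ 0.    -0.    -1.   ]
 [-1.    -0.002 -0.   ]]
```

View pics/scene0.png

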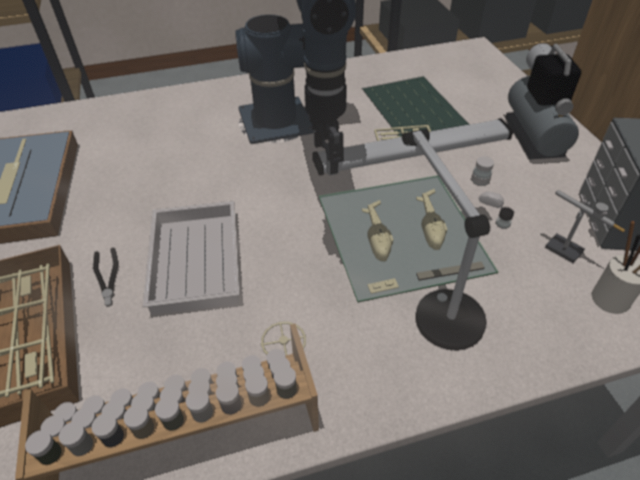

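View pics/side0.png

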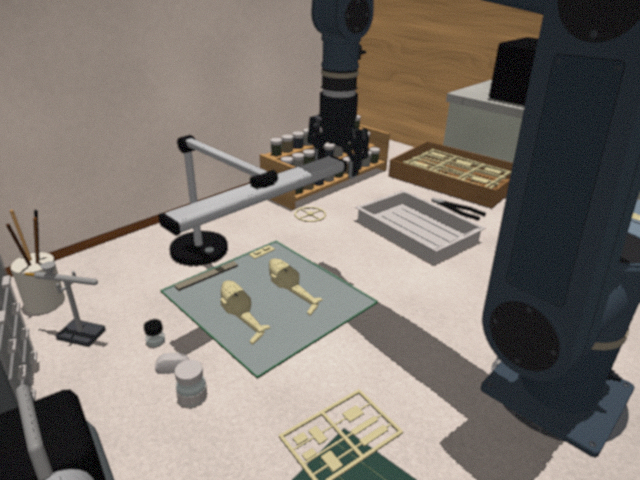

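View pics/wrist0.png

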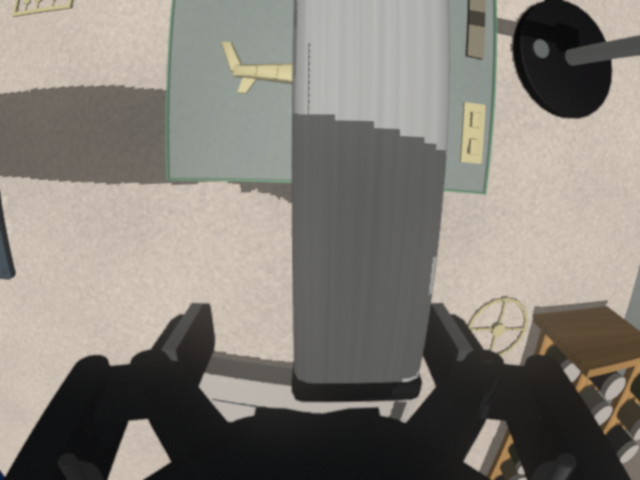

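```bash
cat >> h.py <<'E'
def ld(f):
    d=np.load('/tmp/'+f+'.npz'); return {k:d[k] for k in d.files}
def foc(c): return 240/np.tan(np.radians(float(c['fovy']))/2)
def dirs(c,u,v,fish=False):
    f=foc(c); x=(np.asarray(u,float)-c['cx'])/f; y=(np.asarray(v,float)-c['cy'])/f
    if fish:
        r=np.hypot(x,y); k=np.where(r>1e-9,np.tan(r)/np.maximum(r,1e-9),1); x=x*k;y=y*k
    d=np.stack([x,-y,-np.ones_like(x)],-1)
    return d@R.from_rotvec(c['orientation']).as_matrix().T
def cloud(c,fish=False):
    v,u=np.mgrid[:480,:640]; return c['position']+dirs(c,u,v,fish)*c['range_z'][...,None]
def plane(c,u,v,z,fish=False):
    d=dirs(c,u,v,fish); return c['position']+d*((z-c['position'][2])/d[...,2])[...,None]
def proj(c,p,fish=False):
    q=(np.asarray(p)-c['position'])@R.from_rotvec(c['orientation']).as_matrix(); f=foc(c)
    x=q[...,0]/-q[...,2]; y=-q[...,1]/-q[...,2]
    if fish:
        r=np.hypot(x,y);k=np.arctan(r)/np.maximum(r,1e-9);x=x*k;y=y*k
    return np.stack([c['cx']+f*x,c['cy']+f*y],-1)
E
python3 - <<'E'
from h import *
for n in ['scene','side']:
    c=ld(n+'0.png'); P=cloud(c); hsv=cv2.cvtColor(c['img'],cv2.COLOR_RGB2HSV)
    ok=(c['range_z']>0)
    print(n,'bench z',np.median(P[...,2][ok&(np.abs(P[...,2])<.02)]))
    cream=(hsv[...,0]>18)&(hsv[...,0]<35)&(hsv[...,1]>60)&(P[...,0]>.2)&(P[...,0]<.9)&(abs(P[...,1])<.5)
    k,l,s,cc=cv2.connectedComponentsWithStats(cream.astype(np.uint8))
    for i in range(1,k):
        if s[i,4]>40:
            q=P[l==i]; print(s[i],q.mean(0).round(3),q.min(0).round(3),q.max(0).round(3))
    # lamp bar
    m=ok&(P[...,2]>.2)&(P[...,2]<.33)&(P[...,0]>.4)&(P[...,0]<.9)&(hsv[...,1]<40)&(hsv[...,2]>110)
    q=P[m];print('bar',len(q),np.percentile(q,[1,50,99],axis=0).round(3))
    u=[180,480];x0,x1=(320,500) if n=='scene' else (150,390);y0,y1=(170,310) if n=='scene' else (230,380)
    cv2.imwrite('pics/z_%s.png'%n,cv2.resize(c['img'][y0:y1,x0:x1,::-1],None,fx=4 if n=='scene' else 3,fy=4 if n=='scene' else 3,interpolation=cv2.INTER_CUBIC))
E
```

```text
scene bench z 0.0021475086866381554
bar 2891 [[0.522 0.049 0.245]
 [0.561 0.182 0.264]
 [0.785 0.371 0.289]]
side bench z 0.0013218984236413878
[250 246  24  12 125] [0.681 0.08  0.012] [0.672 0.048 0.006] [0.694 0.109 0.017]
[270 259  52  55 856] [0.529 0.129 0.026] [0.433 0.097 0.009] [0.61  0.166 0.041]
[ 221  281   49   62 1013] [0.533 0.262 0.028] [0.441 0.226 0.011] [0.611 0.307 0.041]
[279 390  96  78 683] [0.232 0.345 0.005] [ 0.2    0.243 -0.001] [0.266 0.411 0.009]
[343 406  20  15 177] [0.213 0.288 0.005] [0.203 0.27  0.001] [0.225 0.304 0.008]
[309 426  17  18 158] [0.225 0.356 0.005] [0.211 0.346 0.001] [0.24  0.365 0.007]
[294 433  15  15 120] [0.237 0.38  0.004] [ 0.228  0.37  -0.   ] [0.246 0.393 0.008]
bar 2788 [[0.518 0.076 0.238]
 [0.54  0.229 0.263]
 [0.799 0.376 0.288]]
```

View pics/z_scene.png

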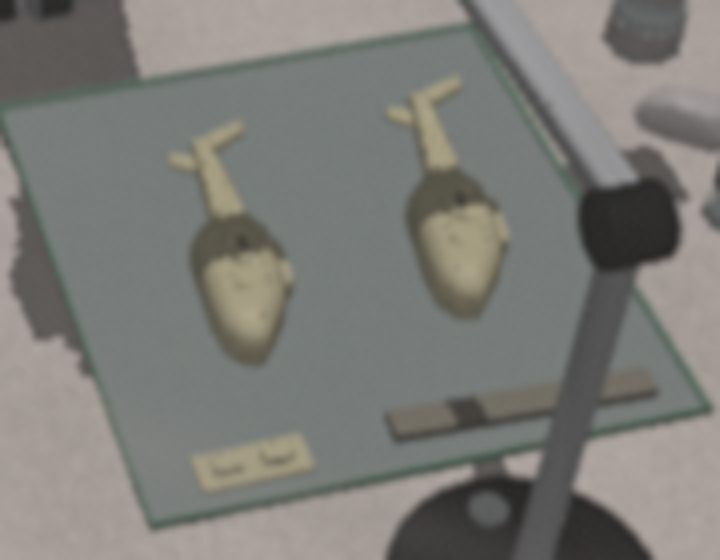

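View pics/z_side.png

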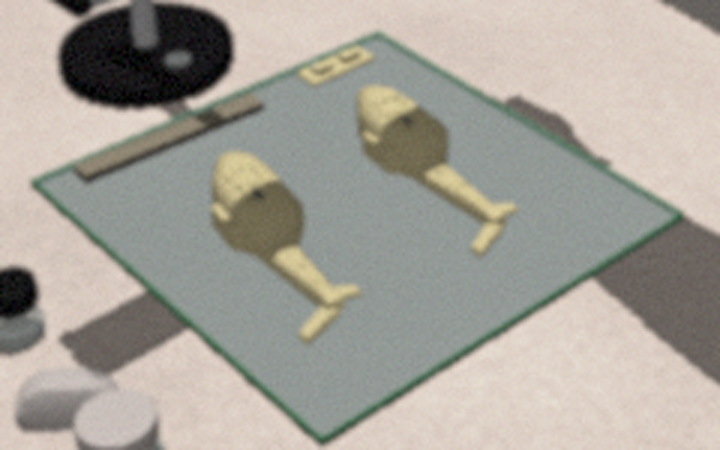

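```bash
python3 - <<'E'
from h import *
out=[]
for n in ['scene','side']:
    c=ld(n+'0.png'); P=cloud(c); hsv=cv2.cvtColor(c['img'],cv2.COLOR_RGB2HSV)
    ok=(c['range_z']>0)
    # glass corners region points
    gl=ok&(P[...,0]>.45)&(P[...,0]<.65)&(P[...,1]>.05)&(P[...,1]<.33)&(P[...,2]<.03)
    print(n,'glass z med',np.median(P[gl][:,2]))
    # lamp: points by z
    m=ok&(P[...,2]>.275)&(P[...,2]<.31)&(P[...,0]>.45)&(P[...,0]<.62)&(P[...,1]>.0)&(P[...,1]<.45)
    q=P[m];print('top',len(q),np.percentile(q,[1,2,50,98,99],axis=0).round(3))
    for a in np.arange(0,.45,.05):
        s=q[abs(q[:,1]-a)<.015]
        if len(s)>10: print(a,np.percentile(s[:,0],[3,97]).round(3),np.median(s[:,2]).round(3))
    # topdown map
    m=ok&(P[...,2]<.08)&(P[...,0]>.40)&(P[...,0]<.64)&(P[...,1]>.06)&(P[...,1]<.34)
    q=P[m]; col=c['img'][m]
    im=np.zeros((480,560,3),np.uint8)
    for p,cl in zip(q,col):
        r=int((.64-p[0])*2000); k=int((.34-p[1])*2000); cv2.circle(im,(k,r),1,tuple(int(t) for t in cl[::-1]),-1)
    cv2.imwrite('pics/top_%s.png'%n,im)
    # canopy/jar skip; hull pts with z>.012
E
```

```text
scene glass z med 0.00807841872032622
top 543 [[0.536 0.001 0.275]
 [0.537 0.002 0.275]
 [0.573 0.173 0.287]
 [0.617 0.204 0.305]
 [0.619 0.204 0.306]]
0.0 [0.573 0.6  ] 0.3
0.15000000000000002 [0.535 0.555] 0.282
0.2 [0.539 0.613] 0.285
side glass z med 0.007288637235027262
top 893 [[0.452 0.001 0.275]
 [0.453 0.002 0.276]
 [0.546 0.162 0.286]
 [0.615 0.204 0.309]
 [0.617 0.205 0.309]]
0.0 [0.453 0.596] 0.297
0.15000000000000002 [0.532 0.545] 0.282
0.2 [0.533 0.616] 0.282
```

View pics/top_scene.png

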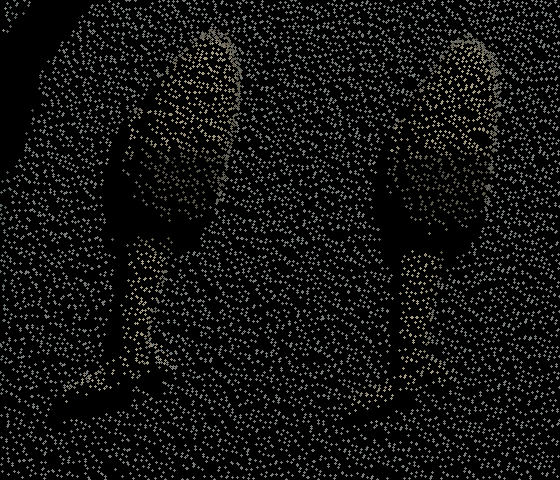

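View pics/top_side.png

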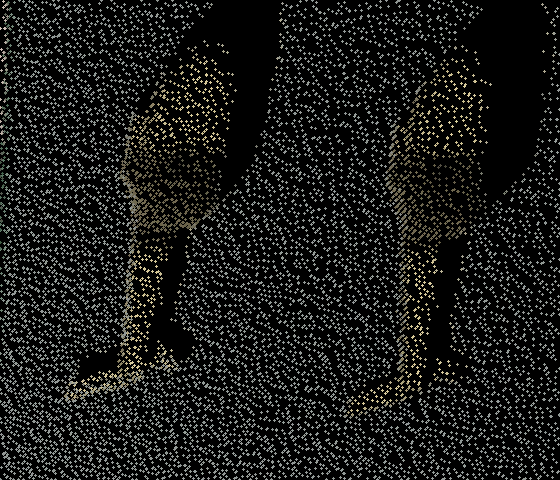

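```bash
python3 - <<'E'
from h import *
c=ld('wrist0.png'); P=cloud(c,True); z=c['range_z']
for r in [20,60,100,150,200,250,300,350,380,392]:
    row=P[r]; m=(z[r]>0)&(row[:,2]>.225)&(row[:,2]<.31)&(row[:,0]>.45)&(row[:,0]<.65)
    cols=np.where(m)[0]
    if len(cols): print(r,cols[0],cols[-1],row[cols[0]].round(3),row[cols[-1]].round(3),np.median(row[m][:,2]).round(3),len(cols))
q=P[(z>0)&(P[...,2]>.27)&(P[...,2]<.30)&(abs(P[...,0]-.54)<.06)]; print(q.min(0),q.max(0))
g=P[(z>0)&(P[...,2]<.02)&(P[...,0]<.5)&(P[...,0]>.4)]; print(np.median(g,0))
E
```

```text
20 293 448 [0.517 0.11  0.257] [0.565 0.112 0.26 ] 0.262 155
60 292 448 [0.517 0.097 0.256] [0.565 0.098 0.261] 0.262 156
100 292 448 [0.517 0.084 0.257] [0.567 0.086 0.256] 0.262 157
150 291 445 [0.517 0.068 0.257] [0.565 0.07  0.26 ] 0.262 155
200 292 443 [0.517 0.052 0.257] [0.566 0.053 0.256] 0.262 150
250 292 437 [0.516 0.036 0.257] [0.565 0.036 0.258] 0.262 146
300 292 430 [0.516 0.016 0.255] [0.564 0.018 0.26 ] 0.262 138
350 143 491 [0.471 0.012 0.285] [0.578 0.012 0.285] 0.263 264
380 64 570 [0.452 0.012 0.305] [0.597 0.012 0.305] 0.296 407
392 58 577 [0.453 0.011 0.31 ] [0.596 0.012 0.31 ] 0.302 418
[ 0.4800008  -0.0132259   0.27000272] [0.59957311 0.01563687 0.29999979]
[0.45004468 0.02011467 0.00461952]
```

```bash
python3 - <<'E'
from h import *
c=ld('wrist0.png'); P=cloud(c,True); z=c['range_z']
for r in [250,300,340,370,385,395,400,410]:
    print(r,[ (k,P[r,k].round(3).tolist()) for k in [355,415]])
for n,(y0,y1,x0,x1) in {'scene':(110,190,290,410),'side':(110,200,290,410)}.items():
    c2=ld(n+'0.png'); cv2.imwrite('pics/g_%s.png'%n,cv2.resize(c2['img'][y0:y1,x0:x1,::-1],None,fx=5,fy=5,interpolation=cv2.INTER_CUBIC))
for r in [230,300,330]: 
    print(r,[(k,P[r,k].round(3).tolist()) for k in range(170,215,8)],[(k,P[r,k].round(3).tolist()) for k in range(420,480,8)])
E
```

```text
250 [(355, [0.537, 0.037, 0.262]), (415, [0.556, 0.037, 0.261])]
300 [(355, [0.537, 0.02, 0.262]), (415, [0.558, 0.019, 0.262])]
340 [(355, [0.538, 0.003, 0.261]), (415, [0.56, 0.003, 0.262])]
370 [(355, [0.539, -0.01, 0.262]), (415, [0.562, -0.012, 0.261])]
385 [(355, [0.539, -0.017, 0.262]), (415, [0.562, -0.018, 0.263])]
395 [(355, [0.539, -0.021, 0.263]), (415, [0.563, -0.024, 0.262])]
400 [(355, [0.54, -0.025, 0.262]), (415, [0.642, -0.228, 0.043])]
410 [(355, [0.534, 0.009, 0.304]), (415, [0.659, -0.285, 0.001])]
230 [(170, [0.363, -0.03, -0.0]), (178, [0.373, -0.03, 0.0]), (186, [0.382, -0.03, -0.001]), (194, [0.391, -0.03, -0.0]), (202, [0.401, -0.03, 0.001]), (210, [0.41, -0.03, 0.0])] [(420, [0.558, 0.044, 0.261]), (428, [0.56, 0.044, 0.262]), (436, [0.563, 0.044, 0.261]), (444, [0.662, -0.03, 0.0]), (452, [0.672, -0.029, 0.001]), (460, [0.681, -0.029, 0.001]), (468, [0.691, -0.029, 0.0]), (476, [0.701, -0.029, 0.001])]
300 [(170, [0.351, -0.116, 0.0]), (178, [0.362, -0.115, 0.001]), (186, [0.371, -0.115, -0.0]), (194, [0.382, -0.115, -0.0]), (202, [0.392, -0.114, -0.0]), (210, [0.402, -0.114, 0.0])] [(420, [0.559, 0.02, 0.263]), (428, [0.563, 0.018, 0.26]), (436, [0.663, -0.114, -0.0]), (444, [0.672, -0.114, 0.001]), (452, [0.683, -0.115, 0.0]), (460, [0.694, -0.116, -0.001]), (468, [0.704, -0.116, -0.0]), (476, [0.716, -0.117, -0.002])]
330 [(170, [0.471, 0.007, 0.263]), (178, [0.477, 0.011, 0.269]), (186, [0.48, 0.01, 0.268]), (194, [0.482, 0.009, 0.265]), (202, [0.482, 0.004, 0.257]), (210, [0.482, -0.001, 0.249])] [(420, [0.562, 0.006, 0.261]), (428, [0.567, 0.002, 0.254]), (436, [0.567, 0.007, 0.263]), (444, [0.568, 0.011, 0.269]), (452, [0.571, 0.01, 0.268]), (460, [0.574, 0.011, 0.269]), (468, [0.58, 0.006, 0.263]), (476, [0.72, -0.155, 0.006])]
```

View pics/g_scene.png

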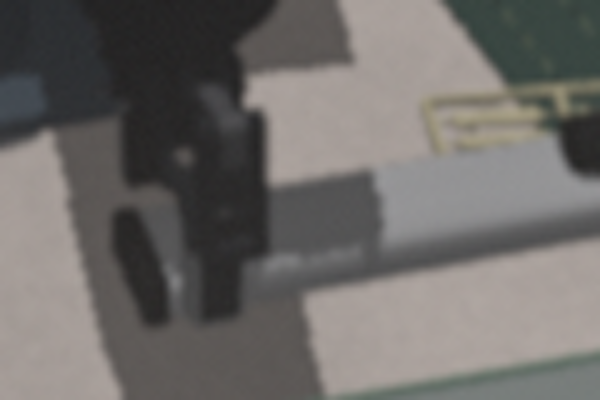

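View pics/g_side.png

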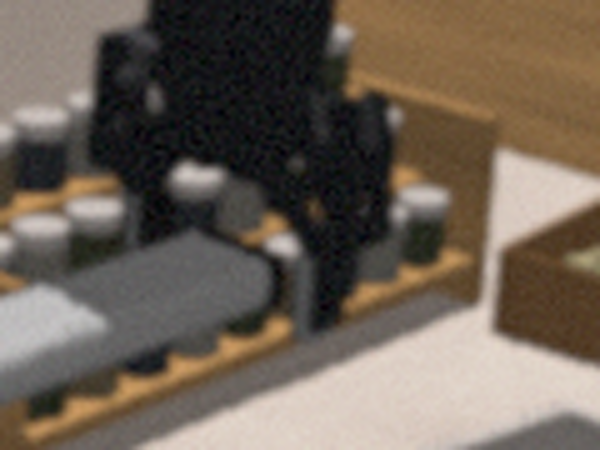

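```bash
python3 - <<'E'
from h import *
for n in ['scene','side']:
    c=ld(n+'0.png'); P=cloud(c); hsv=cv2.cvtColor(c['img'],cv2.COLOR_RGB2HSV); z=c['range_z']
    cream=(hsv[...,0]>18)&(hsv[...,0]<36)&(hsv[...,1]>(60 if n=='side' else 45))&(z>0)
    for nm,(a,b) in {'R':(.08,.19),'L':(.215,.33)}.items():
        m=cream&(P[...,0]>.38)&(P[...,0]<.63)&(P[...,1]>a)&(P[...,1]<b); q=P[m]
        print(n,nm,len(q))
        for x in np.arange(.40,.63,.01):
            s=q[abs(q[:,0]-x)<.005]
            if len(s)>3: print('  x%.2f n%d y %.3f..%.3f  z med %.4f p90 %.4f  ytop %.3f'%(x,len(s),s[:,1].min(),s[:,1].max(),np.median(s[:,2]),np.percentile(s[:,2],90),np.median(s[s[:,2]>np.median(s[:,2])-.003][:,1])))
E
```

```text
scene R 619
  x0.44 n14 y 0.144..0.164  z med 0.0136 p90 0.0148  ytop 0.156
  x0.45 n18 y 0.117..0.153  z med 0.0151 p90 0.0184  ytop 0.138
  x0.46 n23 y 0.118..0.139  z med 0.0184 p90 0.0216  ytop 0.134
  x0.47 n16 y 0.125..0.140  z med 0.0199 p90 0.0222  ytop 0.132
  x0.48 n16 y 0.125..0.138  z med 0.0202 p90 0.0221  ytop 0.131
  x0.49 n20 y 0.123..0.137  z med 0.0199 p90 0.0221  ytop 0.130
  x0.50 n21 y 0.122..0.138  z med 0.0198 p90 0.0216  ytop 0.131
  x0.51 n19 y 0.121..0.138  z med 0.0198 p90 0.0226  ytop 0.127
  x0.53 n7 y 0.116..0.127  z med 0.0340 p90 0.0354  ytop 0.120
  x0.54 n7 y 0.102..0.181  z med 0.0373 p90 0.2847  ytop 0.120
  x0.55 n17 y 0.097..0.132  z med 0.0379 p90 0.0397  ytop 0.116
  x0.56 n41 y 0.093..0.144  z med 0.0361 p90 0.0391  ytop 0.117
  x0.57 n73 y 0.092..0.142  z med 0.0367 p90 0.0394  ytop 0.115
  x0.58 n70 y 0.091..0.139  z med 0.0364 p90 0.0390  ytop 0.111
  x0.59 n70 y 0.091..0.133  z med 0.0370 p90 0.0394  ytop 0.113
  x0.60 n75 y 0.090..0.128  z med 0.0350 p90 0.0390  ytop 0.108
  x0.61 n69 y 0.092..0.123  z med 0.0315 p90 0.0378  ytop 0.106
  
[... 2852 characters left out ...]
1 n35 y 0.257..0.275  z med 0.0212 p90 0.0224  ytop 0.268
  x0.52 n39 y 0.252..0.274  z med 0.0200 p90 0.0221  ytop 0.264
  x0.53 n134 y 0.236..0.275  z med 0.0263 p90 0.0315  ytop 0.256
  x0.54 n113 y 0.234..0.277  z med 0.0328 p90 0.0365  ytop 0.256
  x0.55 n102 y 0.236..0.280  z med 0.0345 p90 0.0382  ytop 0.253
  x0.56 n76 y 0.230..0.279  z med 0.0356 p90 0.0381  ytop 0.255
  x0.57 n84 y 0.230..0.277  z med 0.0353 p90 0.0380  ytop 0.250
  x0.58 n72 y 0.226..0.275  z med 0.0358 p90 0.0382  ytop 0.246
  x0.59 n56 y 0.227..0.265  z med 0.0365 p90 0.0379  ytop 0.246
  x0.60 n35 y 0.229..0.255  z med 0.0366 p90 0.0377  ytop 0.240
  x0.61 n15 y 0.232..0.250  z med 0.0359 p90 0.0370  ytop 0.240
```

```bash
python3 - <<'E'
from h import *
Q=[]
for n in ['scene','side']:
    c=ld(n+'0.png'); P=cloud(c); z=c['range_z']
    m=(z>0)&(P[...,2]>.235)&(np.hypot(P[...,0]-.525,P[...,1])<.17)&(c['img'].max(-1)<110); q=P[m]-[.5245,0,.230]; Q.append(q)
    for h in np.arange(0.01,.5,.02):
        s=q[abs(q[:,2]-h)<.01]
        if len(s)>5: print(n,'h%.2f n%d x %s y %s'%(h,len(s),np.percentile(s[:,0],[2,98]).round(3),np.percentile(s[:,1],[2,98]).round(3)))
E
```

```text
scene h0.01 n186 x [-0.044  0.049] y [-0.025  0.157]
scene h0.03 n1027 x [-0.043  0.056] y [-0.025  0.16 ]
scene h0.05 n194 x [-0.049  0.058] y [-0.011  0.167]
scene h0.07 n227 x [-0.067  0.075] y [-0.015  0.012]
scene h0.09 n245 x [-0.029  0.073] y [-0.017  0.016]
scene h0.11 n383 x [-0.008  0.071] y [-0.018  0.019]
scene h0.13 n241 x [0.005 0.065] y [-0.035  0.028]
scene h0.15 n408 x [0.002 0.039] y [-0.036  0.032]
scene h0.17 n539 x [-0.005  0.039] y [-0.035  0.034]
scene h0.19 n380 x [0.001 0.035] y [-0.032  0.03 ]
scene h0.21 n432 x [0.001 0.037] y [-0.034  0.029]
scene h0.23 n480 x [-0.001  0.037] y [-0.034  0.03 ]
scene h0.25 n503 x [-0.026  0.035] y [-0.032  0.028]
scene h0.27 n447 x [-0.006  0.04 ] y [-0.035  0.03 ]
scene h0.29 n462 x [0.004 0.046] y [-0.035  0.028]
scene h0.31 n729 x [-0.028  0.046] y [-0.043  0.034]
scene h0.33 n699 x [0.028 0.047] y [-0.043  0.034]
scene h0.35 n10 x [0.035 0.04 ] y [-0.041 -0.021]
side h0.01 n217 x [-0.048 -0.003] y [-0.021  0.166]
side h0.03 n833 x [-0.055  0.048] y [-0.02   0.159]
side h0.05 n250 x [-0.055  0.057] y [-0.009  0.168]
side h0.07 n437 x [-0.073  0.073] y [-0.011  0.017]
side h0.09 n539 x [-0.071  0.067] y [-0.013  0.019]
side h0.11 n621 x [-0.068  0.066] y [-0.009  0.02 ]
side h0.13 n271 x [-0.037  0.016] y [-0.012  0.038]
side h0.15 n397 x [-0.036  0.021] y [-0.014  0.039]
side h0.17 n450 x [-0.036  0.023] y [-0.019  0.038]
side h0.19 n362 x [-0.033  0.017] y [-0.015  0.035]
side h0.21 n395 x [-0.034  0.019] y [-0.014  0.036]
side h0.23 n423 x [-0.034  0.019] y [-0.015  0.036]
side h0.25 n469 x [-0.032  0.02 ] y [-0.027  0.034]
side h0.27 n452 x [-0.037  0.023] y [-0.019  0.037]
side h0.29 n607 x [-0.042  0.039] y [-0.023  0.039]
side h0.31 n757 x [-0.043  0.04 ] y [-0.031  0.045]
side h0.33 n759 x [-0.043  0.039] y [-0.03   0.044]
side h0.35 n15 x [-0.038 -0.026] y [0.021 0.043]
```

```bash
python3 -m creep '{"offset":[[-0.02,0,0],[-0.06,0,0],[-0.12,0,0],[-0.12,-0.06,0],[-0.12,-0.1,-0.06],[-0.12,-0.12,-0.12],[-0.12,-0.12,-0.18],[-0.12,-0.12,-0.2],[-0.12,-0.12,-0.2]],"roll":[0,0,0,0,-0.18,-0.36,-0.54,-0.72,-0.9],"jaw":[0,0,0,0,0,0,0,0,0]}' 20
python3 - <<'E'
from h import *
st(); snap('wrist','w1.png')
E
```

```text
clock: 1.27
position: [0.4043, 0.202, 0.3506]
ee_rot: [0.517, 1.509, -0.518]
ft_force: [0.2, -0.8, 0.5]
finger_gap: 0.996
clock 1.275
q [ 3.1450e-01 -7.2200e-02  2.2300e-01  1.8672e+00  4.0000e-04  9.7520e-01]
dq [-0.0371 -0.0104 -0.0048  0.0081 -0.0161 -1.4375]
tau [  1.006  -27.3854  30.4142  -0.0826   0.1557   1.0194]
position [0.4043 0.202  0.3506]
ee_rot [ 0.517   1.5094 -0.5176]
ft_force [ 0.2342 -0.8144  0.5457]
moment [-0.0192  0.0476  0.0143]
finger_gap 0.9963
```

View pics/w1.png

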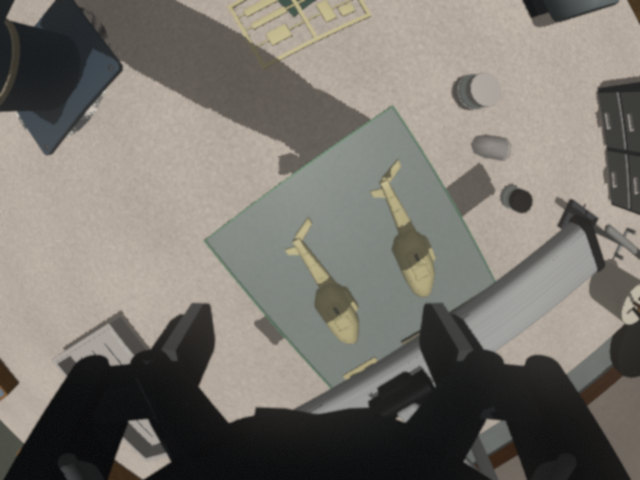

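```bash
python3 - <<'E'
from h import *
c=snap('wrist','w1b.png'); s=arm.get_state(); print(s['position'],s['q'])
def rect(c,x0,x1,y0,y1,z,sc,fn):
    X=x1-np.arange(0,x1-x0,1/sc); Y=y1-np.arange(0,y1-y0,1/sc)
    g=np.stack(np.meshgrid(X,Y,indexing='ij')+[np.full((len(X),len(Y)),z)] if False else [*np.meshgrid(X,Y,indexing='ij'),np.full((len(X),len(Y)),z)],-1)
    m=proj(c,g,True).astype(np.float32)
    im=cv2.remap(c['img'],m[...,0],m[...,1],cv2.INTER_CUBIC)[:,:,::-1].copy()
    for k in np.arange(np.ceil(x0*50)/50,x1,.02): cv2.line(im,(0,int((x1-k)*sc)),(im.shape[1],int((x1-k)*sc)),(0,0,255),1); cv2.putText(im,'%.2f'%k,(0,int((x1-k)*sc)),0,.4,(0,0,0))
    for k in np.arange(np.ceil(y0*50)/50,y1,.02): cv2.line(im,(int((y1-k)*sc),0),(int((y1-k)*sc),im.shape[0]),(255,0,0),1); cv2.putText(im,'%.2f'%k,(int((y1-k)*sc),12),0,.4,(0,0,0))
    cv2.imwrite('pics/'+fn,im)
rect(c,.42,.66,.07,.33,.02,2400,'r1.png')
P=cloud(c,True); hsv=cv2.cvtColor(c['img'],cv2.COLOR_RGB2HSV);z=c['range_z']
print('glass z',np.median(P[(z>0)&(P[...,0]>.43)&(P[...,0]<.5)&(P[...,1]>.17)&(P[...,1]<.24)],0))
m=(z>0)&(hsv[...,0]>18)&(hsv[...,0]<36)&(hsv[...,1]>60)&(P[...,0]>.38)&(P[...,0]<.65)&(P[...,1]>.2)&(P[...,1]<.33)&(P[...,2]>.009)
q=P[m]
for x in np.arange(.43,.65,.01):
    t=q[abs(q[:,0]-x)<.005]
    if len(t)>3: print('x%.2f n%d y %.3f..%.3f zmed %.4f'%(x,len(t),t[:,1].min(),t[:,1].max(),np.median(t[:,2])))
E
```

```text
[0.40464786 0.20061543 0.35087496] [ 3.11651628e-01 -7.30406205e-02  2.22763871e-01  1.86757786e+00
 -8.29441190e-05  9.81044697e-01]
glass z [0.44920622 0.22024159 0.00674051]
x0.44 n23 y 0.291..0.305 zmed 0.0197
x0.45 n121 y 0.255..0.304 zmed 0.0194
x0.46 n126 y 0.253..0.281 zmed 0.0215
x0.47 n72 y 0.260..0.276 zmed 0.0235
x0.48 n72 y 0.261..0.275 zmed 0.0224
x0.49 n77 y 0.259..0.274 zmed 0.0221
x0.50 n87 y 0.256..0.273 zmed 0.0213
x0.51 n94 y 0.255..0.273 zmed 0.0207
x0.52 n58 y 0.255..0.271 zmed 0.0198
x0.53 n95 y 0.238..0.269 zmed 0.0300
x0.54 n138 y 0.231..0.271 zmed 0.0340
x0.55 n177 y 0.229..0.276 zmed 0.0358
x0.56 n174 y 0.225..0.275 zmed 0.0356
x0.57 n231 y 0.224..0.274 zmed 0.0357
x0.58 n216 y 0.222..0.272 zmed 0.0358
x0.59 n169 y 0.221..0.260 zmed 0.0359
x0.60 n138 y 0.221..0.256 zmed 0.0359
x0.61 n68 y 0.222..0.246 zmed 0.0345
x0.62 n10 y 0.228..0.237 zmed 0.0319
```

View pics/r1.png

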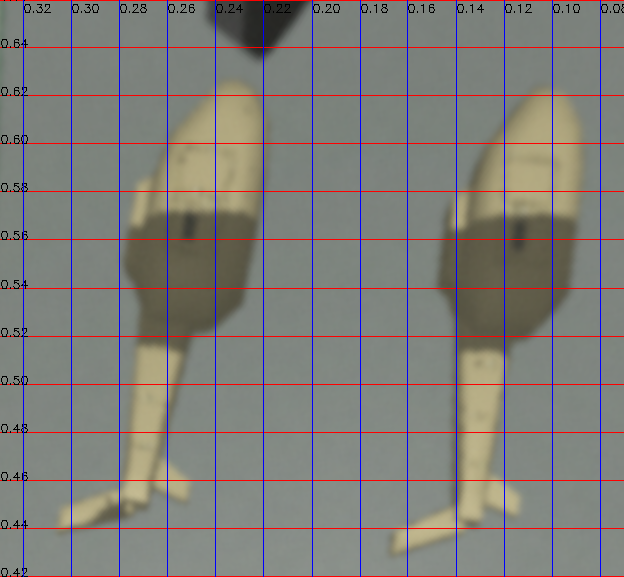

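```bash
python3 - <<'E'
from h import *
c=ld('w1b.png'); P=cloud(c,True)
for x,y in [(.464,.258),(.460,.254),(.458,.258),(.447,.285),(.443,.298),(.456,.272),(.462,.271),(.47,.2695),(.48,.268),(.50,.265),(.48,.133),(.46,.136),(.47,.134)]:
    d=np.hypot(P[...,0]-x,P[...,1]-y); m=(d<.0035)&(P[...,2]<.05); print(x,y,np.percentile(P[m][:,2],[10,50,90]).round(4),m.sum())
E
```

```text
0.464 0.258 [0.0149 0.0158 0.0171] 16
0.46 0.254 [0.014  0.0162 0.0176] 20
0.458 0.258 [0.0156 0.0164 0.0172] 23
0.447 0.285 [0.0118 0.0189 0.0206] 27
0.443 0.298 [0.0058 0.0186 0.0206] 30
0.456 0.272 [0.0221 0.0231 0.0244] 23
0.462 0.271 [0.0229 0.0241 0.025 ] 22
0.47 0.2695 [0.0229 0.0238 0.0246] 22
0.48 0.268 [0.0218 0.0228 0.0235] 21
0.5 0.265 [0.0199 0.0215 0.0224] 19
0.48 0.133 [0.0173 0.0189 0.0194] 20
0.46 0.136 [0.0119 0.0183 0.0195] 25
0.47 0.134 [0.0175 0.0183 0.0192] 20
```

```bash
cat >> h.py <<'E'
def to(x,y,z,ang=None):
    s=arm.get_state(); M=R.from_rotvec(s['ee_rot']).as_matrix(); d=M.T@(np.array([x,y,z])-s['position'])
    a=np.arctan2(M[1,1],M[0,1]); print('pos',s['position'].round(4),'yaw(tool y)',a.round(4),'down',M[:,0].round(3),'offset',d.round(4),'roll',None if ang is None else -(ang-a))
E
python3 - <<'E'
from h import *
to(.462,.271,.10,np.pi/2-.17)
E
```

```text
pos [0.4046 0.2006 0.3509] yaw(tool y) 0.9014 down [-0.001 -0.    -1.   ] offset [0.2508 0.091  0.0014] roll -0.4993928244831326
```

```bash
python3 -m creep '{"offset":[[0,0.04,0],[0,0.08,0.001],[0.02,0.091,0.001],[0.06,0.091,0.001],[0.11,0.091,0.001],[0.16,0.091,0.001],[0.21,0.091,0.001],[0.25,0.091,0.001],[0.25,0.091,0.001]],"roll":[-0.15,-0.3,-0.45,-0.5,-0.5,-0.5,-0.5,-0.5,-0.5],"jaw":[255,255,255,255,255,255,255,255,255]}' 20
python3 - <<'E'
from h import *
to(.462,.271,.10,np.pi/2-.17); print(arm.get_state()['ft_force'])
snap('wrist','w2.png'); snap('side','s2.png')
E
```

```text
clock: 2.5
position: [0.4589, 0.2686, 0.0968]
ee_rot: [0.133, 1.575, -0.141]
ft_force: [-0.8, 0.6, -0.1]
finger_gap: -0.001
pos [0.4589 0.2686 0.0968] yaw(tool y) 1.3965 down [-0.009 -0.004 -1.   ] offset [-0.0033  0.0029  0.0026] roll -0.004256987726598549
[-0.8183343   0.62007791 -0.1415992 ]
```

View pics/w2.png

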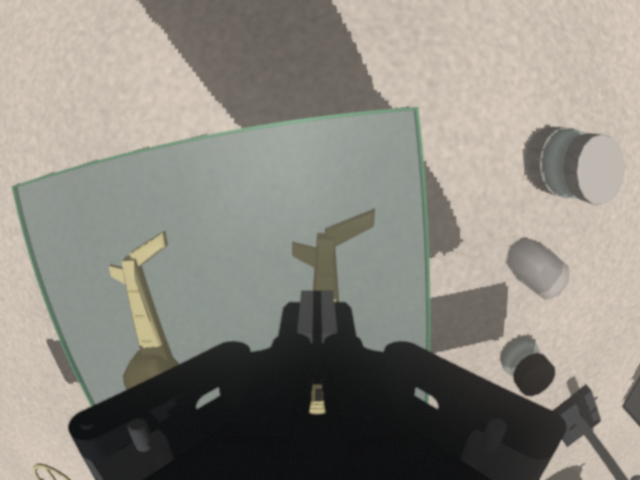

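View pics/s2.png

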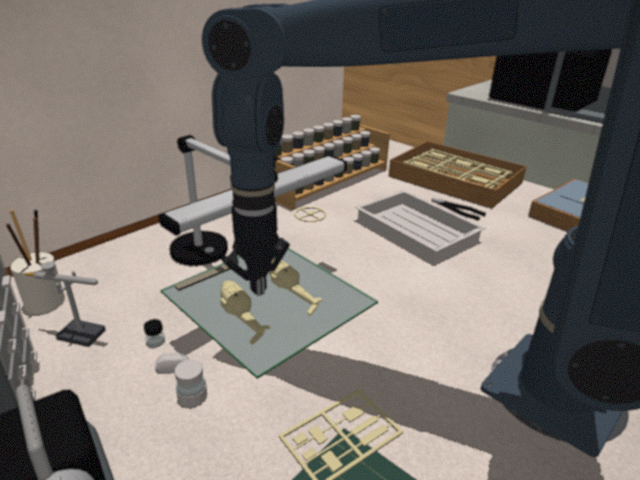

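```bash
python3 - <<'E'
from h import *
to(.462,.271,.032,np.pi/2-.17); print(arm.get_state()['ft_force'])
E
```

```text
pos [0.4628 0.2704 0.1022] yaw(tool y) 1.3978 down [ 0.  0. -1.] offset [ 0.0702  0.0004 -0.0009] roll -0.002966595592023946
[ 0.22835299 -0.04415034  0.52619888]
```

```bash
python3 -m creep '{"offset":[[0.02,0,0],[0.04,0,0],[0.055,0,-0.001],[0.066,0,-0.001],[0.07,0,-0.001],[0.07,0,-0.001]],"roll":[0,0,0,0,0,0],"jaw":[255,255,255,255,255,255]}'
python3 - <<'E'
from h import *
to(.462,.271,.0235,np.pi/2-.17); print(arm.get_state()['ft_force']); snap('wrist','w3.png')
E
```

```text
clock: 3.35
position: [0.4615, 0.2709, 0.0315]
ee_rot: [0.134, 1.566, -0.134]
ft_force: [0.0, 0.2, -0.9]
finger_gap: -0.0
pos [0.4615 0.2709 0.0315] yaw(tool y) 1.3999 down [ 0.  0. -1.] offset [0.008  0.0002 0.0005] roll -0.0009458277271852111
[ 0.03297577  0.1778824  -0.85563355]
```

View pics/w3.png

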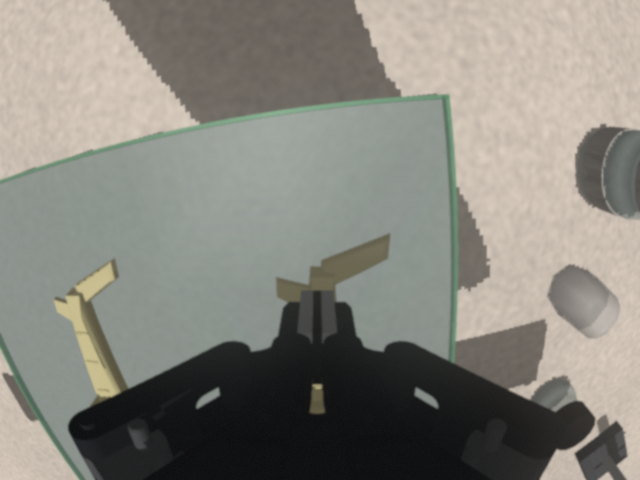

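```bash
python3 -m creep '{"offset":[[0.003,0,0],[0.006,0,0],[0.008,0,0],[0.009,0,0],[0.01,0,0],[0.011,0,0],[0.0115,0,0],[0.012,0,0],[0.0125,0,0],[0.0125,0,0]],"roll":[0,0,0,0,0,0,0,0,0,0],"jaw":[255,255,255,255,255,255,255,255,255,255]}'
python3 - <<'E'
from h import *
print(arm.get_state()['ft_force']); snap('wrist','w4.png'); c=snap('side','s4.png')
P=cloud(c)
c0=ld('side0.png'); P0=cloud(c0)
for x,y in [(.62,.235),(.61,.24),(.60,.24),(.59,.245),(.443,.298)]:
    for Q in (P0,P):
        d=np.hypot(Q[...,0]-x,Q[...,1]-y); m=(d<.006)&(Q[...,2]<.06); print(x,y,np.median(Q[m][:,2]).round(4),m.sum())
E
```

```text
clock: 4.65
position: [0.4614, 0.2708, 0.0188]
ee_rot: [0.134, 1.567, -0.134]
ft_force: [-0.9, -0.4, -0.0]
finger_gap: -0.002
[-0.8578049  -0.4001558  -0.02803754]
0.62 0.235 0.0329 3
0.62 0.235 0.0391 1
0.61 0.24 0.0365 13
0.61 0.24 0.0414 10
0.6 0.24 0.0366 17
0.6 0.24 0.0421 16
0.59 0.245 0.0372 15
0.59 0.245 0.0415 20
0.443 0.298 0.0156 41
0.443 0.298 0.0116 36
```

View pics/w4.png

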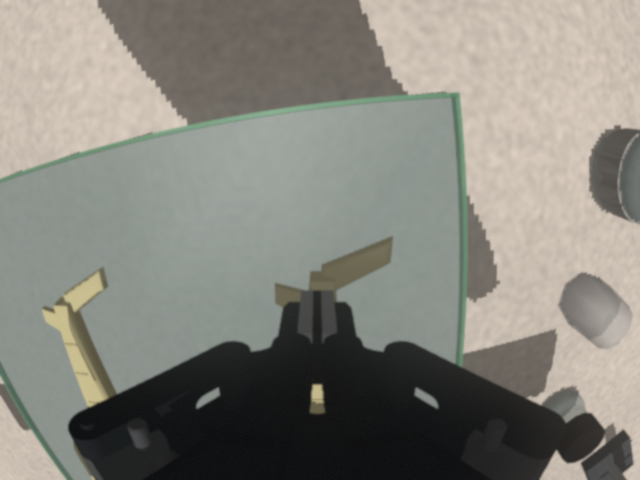

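```bash
python3 -m creep '{"offset":[[0.0003,0,0],[0.0006,0,0],[0.0009,0,0],[0.0012,0,0],[0.0012,0,0],[0.0012,0,0]],"roll":[0,0,0,0,0,0],"jaw":[255,255,255,255,255,255]}'
python3 - <<'E'
from h import *
print(arm.get_state()['ft_force']);  c=snap('side','s5.png')
P=cloud(c)
c0=ld('side0.png'); P0=cloud(c0)
for x,y in [(.61,.24),(.60,.24),(.59,.245),(.443,.298)]:
    for Q in (P0,P):
        d=np.hypot(Q[...,0]-x,Q[...,1]-y); m=(d<.006)&(Q[...,2]<.06); print(x,y,np.median(Q[m][:,2]).round(4),m.sum())
E
```

```text
clock: 5.5
position: [0.4615, 0.2709, 0.0185]
ee_rot: [0.134, 1.566, -0.134]
ft_force: [-2.2, -0.1, 5.8]
finger_gap: 0.001
[-2.16432366 -0.13420485  5.76769318]
0.61 0.24 0.0365 13
0.61 0.24 0.0402 12
0.6 0.24 0.0366 17
0.6 0.24 0.0415 15
0.59 0.245 0.0372 15
0.59 0.245 0.042 17
0.443 0.298 0.0156 41
0.443 0.298 0.0108 32
```

```bash
python3 -m creep '{"offset":[[-0.0015,0,0],[-0.0025,0,0],[-0.0035,0,0],[-0.0045,0,0],[-0.0055,0,0],[-0.0075,0,0],[-0.012,0,0],[-0.025,0,0.003],[-0.025,0,0.0045],[-0.025,0,0.0045],[-0.025,0,0.0045]],"roll":[0,0,0,0,0,0,0,0,0,0,0],"jaw":[255,255,255,255,255,255,255,150,130,130,130]}'
python3 - <<'E'
from h import *
print(arm.get_state()['ft_force']);  c=snap('side','s6.png'); snap('wrist','w6.png')
P=cloud(c)
c0=ld('side0.png'); P0=cloud(c0)
for x,y in [(.61,.24),(.60,.24),(.59,.245),(.443,.298)]:
    for Q in (P0,P):
        d=np.hypot(Q[...,0]-x,Q[...,1]-y); m=(d<.006)&(Q[...,2]<.06); print(x,y,np.median(Q[m][:,2]).round(4),m.sum())
to(.466,.270,.0168,np.pi/2-.17)
E
```

```text
clock: 6.92
position: [0.4655, 0.2699, 0.0423]
ee_rot: [0.134, 1.567, -0.134]
ft_force: [-0.5, 1.3, -0.5]
finger_gap: 0.49
[-0.4569474   1.26093806 -0.51791699]
0.61 0.24 0.0365 13
0.61 0.24 nan 0
0.6 0.24 0.0366 17
0.6 0.24 nan 0
0.59 0.245 0.0372 15
0.59 0.245 nan 0
0.443 0.298 0.0156 41
0.443 0.298 0.0096 45
pos [0.4654 0.2699 0.0422] yaw(tool y) 1.4 down [-0.001 -0.    -1.   ] offset [0.0254 0.0002 0.0006] roll -0.0007866873685944409
  return _methods._mean(a, axis=axis, dtype=dtype,
  ret = ret.dtype.type(ret / rcount)
```

View pics/w6.png

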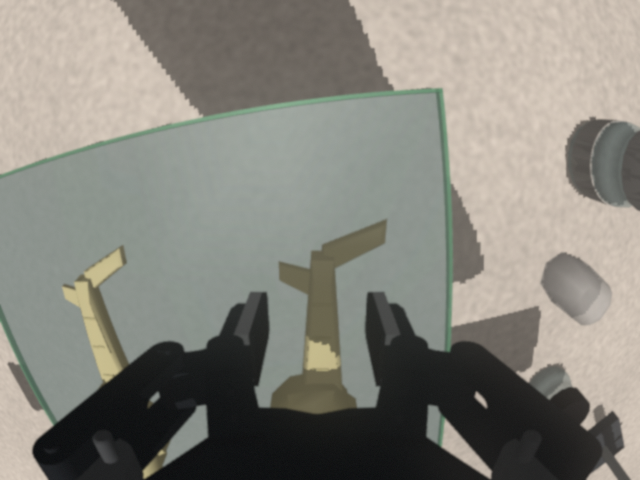

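```bash
python3 -m creep '{"offset":[[0.01,0,0],[0.018,0,0.0005],[0.0225,0,0.0005],[0.025,0,0.0005],[0.025,0,0.0005],[0.025,0,0.0005],[0.025,0,0.0005],[0.025,0,0.0005],[0.025,0,0.0005],[0.025,0,0.0005]],"roll":[0,0,0,0,0,0,0,0,0,0],"jaw":[130,130,130,150,180,200,215,225,235,235]}' 20
python3 - <<'E'
from h import *
s=arm.get_state(); print(s['ft_force'],s['finger_gap']); snap('wrist','w7.png')
to(.466,.270,.0168,np.pi/2-.17)
E
```

```text
clock: 8.28
position: [0.4665, 0.2701, 0.0178]
ee_rot: [0.134, 1.566, -0.134]
ft_force: [-0.4, 0.6, 1.4]
finger_gap: 0.149
[-0.39473139  0.56888947  1.35267819] 0.14885412655108277
pos [0.4665 0.2701 0.0178] yaw(tool y) 1.4 down [ 0.001  0.    -1.   ] offset [ 0.001  -0.0002 -0.0005] roll -0.000763765440317199
```

View pics/w7.png

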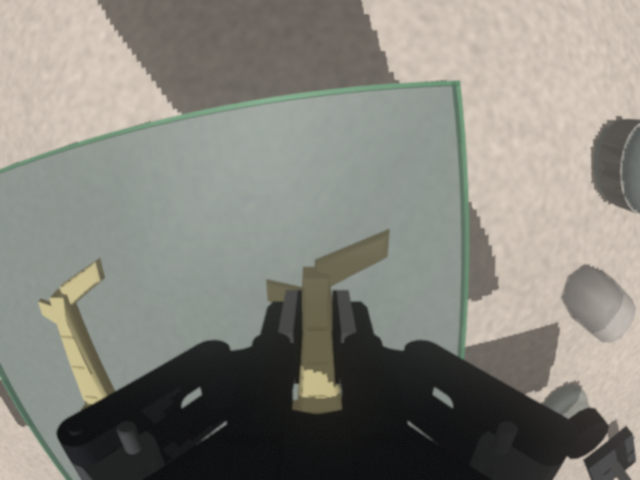

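```bash
python3 -m creep '{"offset":[[0,0,-0.003],[0,0,-0.01],[0,0,-0.02],[0,0,-0.03],[0,0,-0.042],[0,0,-0.054],[0,0,-0.066],[0,0,-0.078],[0,0,-0.09],[0,0,-0.1],[0,0,-0.105],[0,0,-0.105]],"roll":[0,0,0,0,0,0,0,0,0,0,0,0],"jaw":[235,235,235,235,235,235,235,235,235,235,235,235]}'
python3 - <<'E'
from h import *
s=arm.get_state(); print(s['ft_force'],s['finger_gap'],s['position']); snap('wrist','w8.png'); snap('scene','c8.png')
E
```

```text
clock: 9.82
position: [0.3622, 0.2879, 0.0176]
ee_rot: [0.134, 1.567, -0.134]
ft_force: [-0.5, 0.4, -0.2]
finger_gap: 0.151
[-0.47970837  0.3814221  -0.16614676] 0.1505315487731855 [0.36219899 0.28792594 0.01755756]
```

View pics/w8.png

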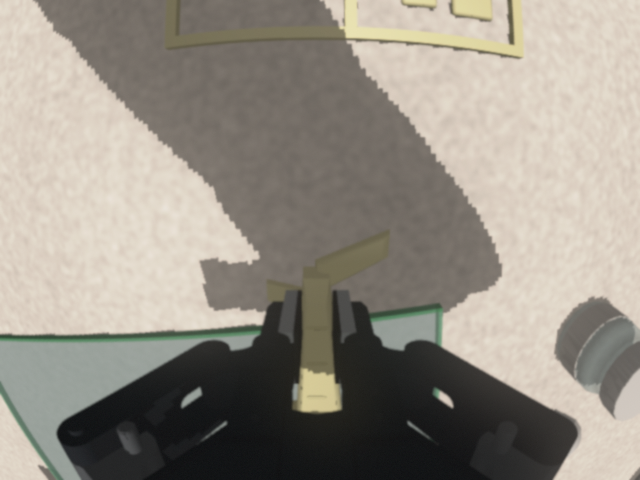

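View pics/c8.png

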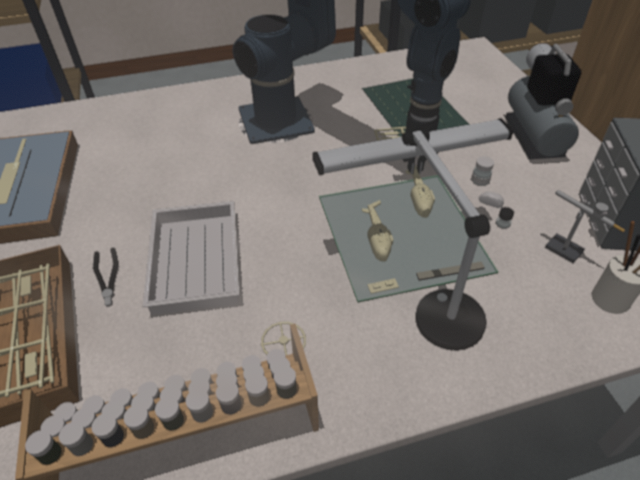

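```bash
python3 -m creep '{"offset":[[0,0,0],[0,0,0],[0,0,0],[-0.01,0,0],[-0.05,0,0],[-0.1,0,0],[-0.15,0,-0.02],[-0.2,0,-0.04],[-0.23,0,-0.06],[-0.23,0,-0.06],[-0.23,0,-0.06]],"roll":[0,0,0,0,0,0,0,0,0,0,0],"jaw":[225,180,130,130,110,50,0,0,0,0,0]}'
python3 - <<'E'
from h import *
exec(open('/dev/null').read())
c=snap('wrist','w9.png'); P=cloud(c,True);hsv=cv2.cvtColor(c['img'],cv2.COLOR_RGB2HSV)
x0,x1,y0,y1,z,sc=.31,.55,.08,.34,.03,2300
X=x1-np.arange(0,x1-x0,1/sc); Y=y1-np.arange(0,y1-y0,1/sc)
g=np.stack([*np.meshgrid(X,Y,indexing='ij'),np.full((len(X),len(Y)),z)],-1); m=proj(c,g,True).astype(np.float32)
im=cv2.remap(c['img'],m[...,0],m[...,1],cv2.INTER_CUBIC)[:,:,::-1].copy()
for k in np.arange(.32,x1,.02): cv2.line(im,(0,int((x1-k)*sc)),(im.shape[1],int((x1-k)*sc)),(0,0,255),1); cv2.putText(im,'%.2f'%k,(0,int((x1-k)*sc)),0,.4,(0,0,0))
for k in np.arange(.08,y1,.02): cv2.line(im,(int((y1-k)*sc),0),(int((y1-k)*sc),im.shape[0]),(255,0,0),1); cv2.putText(im,'%.2f'%k,(int((y1-k)*sc),12),0,.4,(0,0,0))
cv2.imwrite('pics/r9.png',im)
q=P[(c['range_z']>0)&(hsv[...,0]>18)&(hsv[...,0]<36)&(hsv[...,1]>50)&(P[...,0]>.3)&(P[...,0]<.56)&(P[...,1]>.2)&(P[...,1]<.36)&(P[...,2]>.011)&(P[...,2]<.06)]
for x in np.arange(.33,.55,.01):
    t=q[abs(q[:,0]-x)<.005]
    if len(t)>3: print('x%.2f n%d y %.3f..%.3f zmed %.4f'%(x,len(t),t[:,1].min(),t[:,1].max(),np.median(t[:,2])))
E
```

```text
clock: 11.3
position: [0.3039, 0.2979, 0.2473]
ee_rot: [0.134, 1.566, -0.134]
ft_force: [0.2, 0.3, -0.4]
finger_gap: 1.004
x0.34 n224 y 0.286..0.322 zmed 0.0191
x0.35 n261 y 0.267..0.318 zmed 0.0193
x0.36 n188 y 0.267..0.294 zmed 0.0221
x0.37 n113 y 0.278..0.293 zmed 0.0231
x0.38 n120 y 0.276..0.292 zmed 0.0222
x0.39 n124 y 0.274..0.291 zmed 0.0217
x0.40 n140 y 0.271..0.291 zmed 0.0209
x0.41 n139 y 0.269..0.290 zmed 0.0202
x0.42 n297 y 0.256..0.289 zmed 0.0208
x0.43 n399 y 0.247..0.289 zmed 0.0310
x0.44 n382 y 0.245..0.294 zmed 0.0347
x0.45 n321 y 0.243..0.295 zmed 0.0357
x0.46 n318 y 0.242..0.294 zmed 0.0360
x0.47 n299 y 0.240..0.291 zmed 0.0359
x0.48 n264 y 0.238..0.290 zmed 0.0360
x0.49 n209 y 0.238..0.278 zmed 0.0363
x0.50 n136 y 0.238..0.272 zmed 0.0357
x0.51 n55 y 0.241..0.263 zmed 0.0336
```

View pics/r9.png

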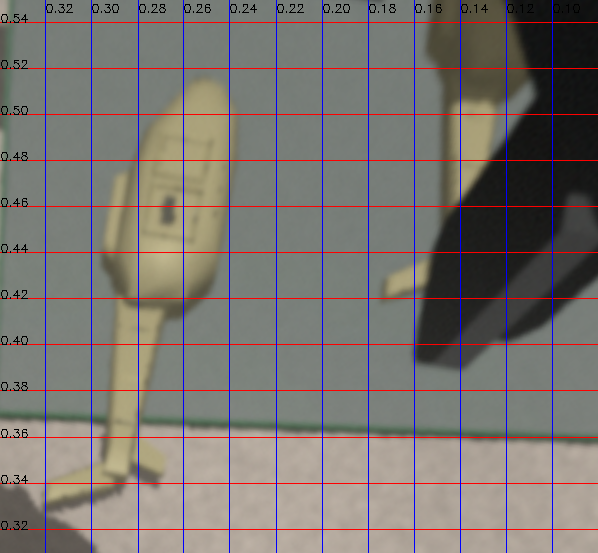

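View pics/w9.png

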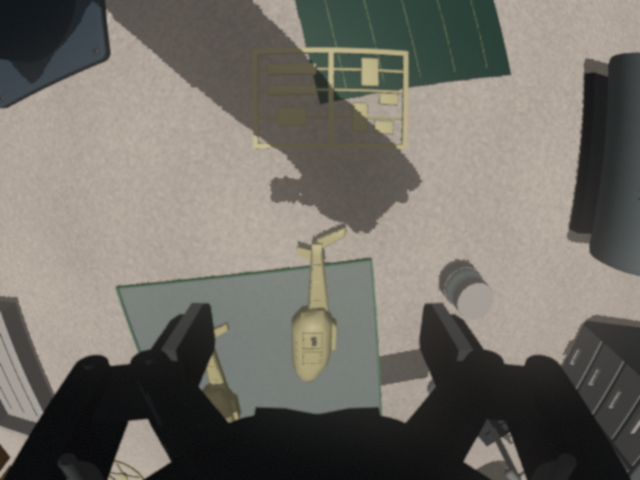

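```bash
python3 - <<'E'
from h import *
print(arm.get_state()['ft_force']); to(.46,.268,.06,np.pi/2-.17)
E
```

```text
[ 0.23557074  0.59640925 -0.14379276]
pos [0.3037 0.2976 0.2464] yaw(tool y) 1.3997 down [-0.001 -0.001 -1.   ] offset [ 0.1863 -0.0023  0.1593] roll -0.0011101393708274898
```

```bash
python3 -m creep '{"offset":[[0.03,-0.002,0.05],[0.06,-0.002,0.1],[0.09,-0.002,0.14],[0.13,-0.002,0.159],[0.165,-0.002,0.159],[0.186,-0.002,0.159],[0.186,-0.002,0.159],[0.186,-0.002,0.159]],"roll":[0,0,0,0,0,0,0,0],"jaw":[0,0,0,0,0,0,0,0]}'
python3 - <<'E'
from h import *
to(.46,.268,.0045,np.pi/2-.17); c=snap('wrist','w10.png'); to(.46,.268,.0045,np.pi/2-.17)
E
```

```text
clock: 12.35
position: [0.4601, 0.2687, 0.0615]
ee_rot: [0.134, 1.567, -0.135]
ft_force: [1.0, 0.3, 0.4]
finger_gap: 1.001
pos [0.4601 0.2687 0.0615] yaw(tool y) 1.3996 down [-0. -0. -1.] offset [ 0.057  -0.0007  0.0001] roll -0.001179915737214321
pos [0.4607 0.2691 0.0624] yaw(tool y) 1.3998 down [ 0.001  0.    -1.   ] offset [ 0.0579 -0.0012 -0.0005] roll -0.0010125031880807711
```

View pics/w10.png

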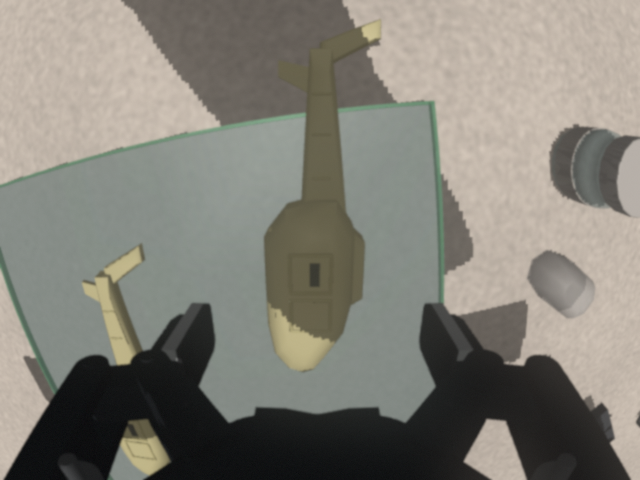

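```bash
python3 -m creep '{"offset":[[0.02,-0.001,0],[0.038,-0.001,0],[0.05,-0.001,0],[0.055,-0.001,0],[0.0575,-0.001,0],[0.0575,-0.001,0],[0.0575,-0.001,0],[0.0575,-0.001,0],[0.0575,-0.001,0],[0.0575,-0.001,0],[0.0575,-0.001,0],[0.0575,-0.001,0]],"roll":[0,0,0,0,0,0,0,0,0,0,0,0],"jaw":[0,0,0,0,30,60,75,85,95,105,115,120]}' 20
python3 - <<'E'
from h import *
s=arm.get_state(); print(s['ft_force'],s['finger_gap'],s['position']);c=snap('wrist','w11.png')
E
```

```text
clock: 13.9
position: [0.4601, 0.2681, 0.0044]
ee_rot: [0.134, 1.566, -0.134]
ft_force: [-0.3, -0.3, 1.5]
finger_gap: 0.602
[-0.3426327  -0.32556615  1.54326168] 0.6015279932325908 [0.46012153 0.26813897 0.00444197]
```

View pics/w11.png

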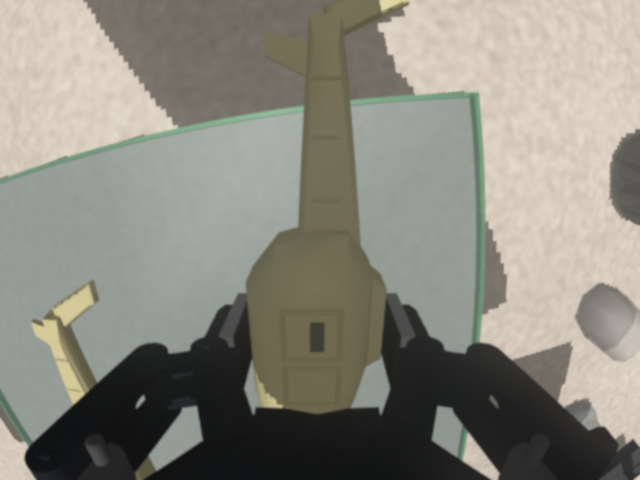

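```bash
python3 - <<'E'
from h import *
for n in ['scene0.png','side0.png']:
    c=ld(n); P=cloud(c); z=c['range_z']
    m=(z>0)&(P[...,2]>.033)&(P[...,2]<.052)&(P[...,0]>.3)&(P[...,0]<.9)&(P[...,1]<-.05)&(P[...,1]>-.5)
    mm=m.astype(np.uint8); k,l,s,_=cv2.connectedComponentsWithStats(cv2.morphologyEx(mm,cv2.MORPH_CLOSE,np.ones((3,3))))
    for i in range(1,k):
        if s[i,4]>60:
            q=P[(l==i)&m]; r=cv2.minAreaRect((q[:,:2]*1000).astype(np.float32)); print(n,s[i],r,np.median(q[:,2]).round(4))
c=ld('scene0.png'); cv2.imwrite('pics/tray.png',cv2.resize(c['img'][190:320,80:260,::-1],None,fx=4,fy=4,interpolation=cv2.INTER_CUBIC))
E
```

```text
scene0.png [ 143  201   96  106 1993] ((489.781494140625, -294.9108581542969), (192.73472595214844, 292.3841552734375), 82.41181945800781) 0.043
scene0.png [285 350  11  13  69] ((817.0588989257812, -155.78321838378906), (26.336313247680664, 14.447361946105957), 0.04535915330052376) 0.038
side0.png [358 162  15  12  99] ((818.3690795898438, -462.9556579589844), (28.52626609802246, 72.82441711425781), 1.6658244132995605) 0.0384
side0.png [281 169  67  32 532] ((818.0321044921875, -263.29144287109375), (259.3818359375, 46.95301818847656), 86.12759399414062) 0.039
side0.png [ 355  190  130   63 1290] ((492.32733154296875, -297.021728515625), (199.751220703125, 288.98822021484375), 82.32259368896484) 0.0423
```

View pics/tray.png

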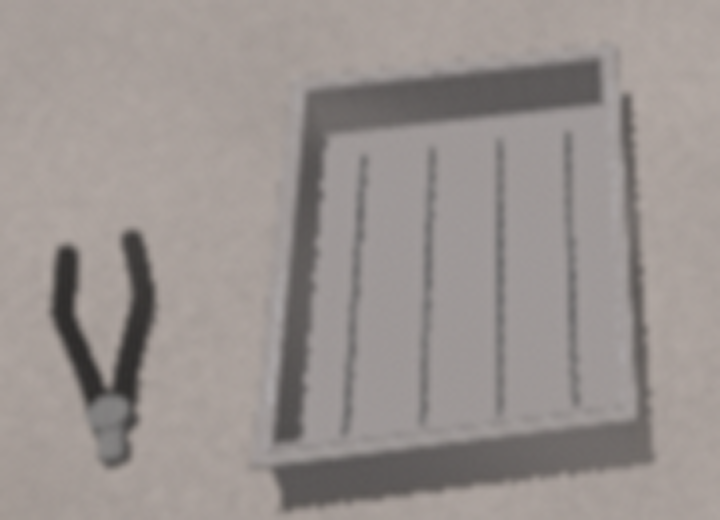

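```bash
python3 -m creep '{"offset":[[-0.002,0,0],[-0.005,0,0],[-0.01,0,0],[-0.02,0,-0.005],[-0.035,0,-0.015],[-0.055,0,-0.03],[-0.08,0,-0.045],[-0.1,0,-0.06],[-0.1,0,-0.06],[-0.1,0,-0.06]],"roll":[0,0,0,0,0,0,0,0,0,0],"jaw":[120,120,120,120,120,120,120,120,120,120]}'
python3 - <<'E'
from h import *
s=arm.get_state(); print(s['ft_force'],s['finger_gap'],s['position']);c=snap('wrist','w12.png'); snap('side','s12.png')
to(.518,-.301,.104,np.pi/2-.15)
E
```

```text
clock: 15.2
position: [0.4007, 0.2783, 0.1042]
ee_rot: [0.134, 1.566, -0.134]
ft_force: [0.2, -0.2, -0.9]
finger_gap: 0.605
[ 0.16981897 -0.18241717 -0.88632534] 0.60451908281704 [0.40073713 0.2782596  0.10416401]
pos [0.4004 0.2778 0.1031] yaw(tool y) 1.3997 down [-0.001 -0.001 -1.   ] offset [-0.0006 -0.5503  0.2145] roll -0.021114096524987636
```

View pics/w12.png

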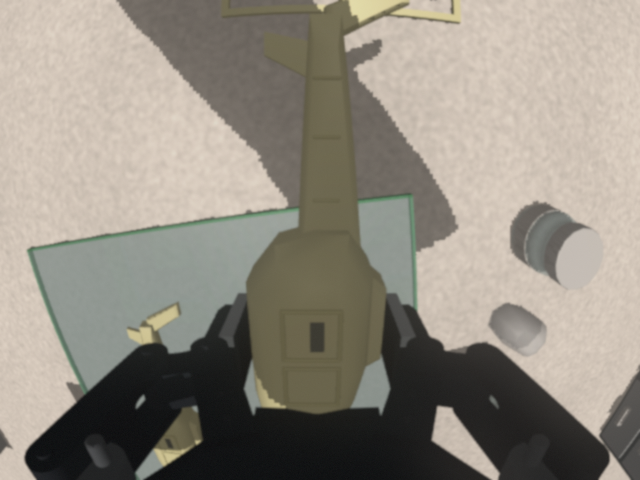

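View pics/s12.png

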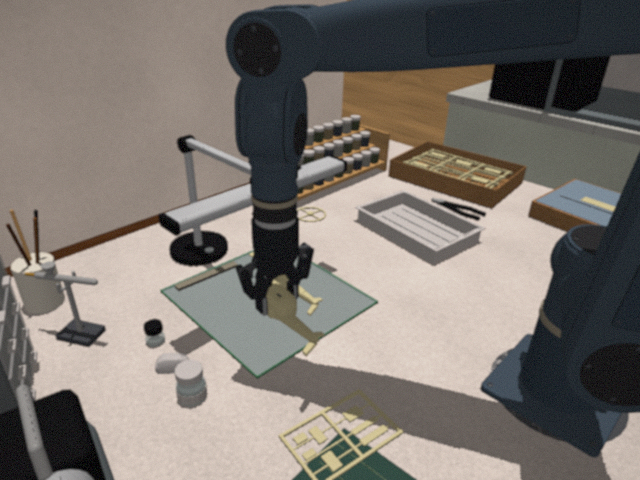

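```bash
python3 -m creep '{"offset":[[0,-0.012,0.002],[0,-0.035,0.006],[0,-0.07,0.012],[0,-0.11,0.019],[0,-0.15,0.026],[0,-0.19,0.033],[0,-0.23,0.04],[0,-0.27,0.047],[0,-0.31,0.053],[0,-0.35,0.06],[0,-0.385,0.066],[0,-0.4,0.07]],"roll":[0,0,0,0,0,0,0,0,0,0,0,0],"jaw":[120,120,120,120,120,120,120,120,120,120,120,120]}'
python3 - <<'E'
from h import *
s=arm.get_state(); print(s['ft_force'],s['finger_gap'],s['q'])
to(.518,-.301,.104,np.pi/2-.15)
E
```

```text
clock: 16.8
position: [0.4008, -0.1298, 0.1036]
ee_rot: [0.137, 1.568, -0.137]
ft_force: [-0.0, 0.9, -0.4]
finger_gap: 0.607
[-0.02194694  0.8765929  -0.36892272] 0.6067915199749937 [-4.72382995e-01 -2.15181886e-01 -4.01012100e-01  1.38608798e+00
 -3.09009362e-04 -2.98267510e-01]
pos [ 0.4008 -0.1298  0.1036] yaw(tool y) 1.3967 down [-0.001  0.    -1.   ] offset [-0.0006 -0.1483  0.145 ] roll -0.024115330876454344
```

```bash
python3 -m creep '{"offset":[[0,-0.012,0.01],[0,-0.04,0.035],[0,-0.075,0.07],[0,-0.11,0.105],[0,-0.14,0.135],[0,-0.149,0.145],[0,-0.149,0.145],[0,-0.149,0.145]],"roll":[0,-0.01,-0.02,-0.02,-0.02,-0.02,-0.02,-0.02],"jaw":[120,120,120,120,120,120,120,120]}'
python3 - <<'E'
from h import *
snap('wrist','w13.png'); c=snap('scene','c13.png'); snap('side','s13.png')
s=arm.get_state(); print(s['ft_force'],s['finger_gap'])
to(.518,-.301,.012,np.pi/2-.15)
E
```

```text
clock: 17.8
position: [0.5191, -0.2982, 0.1037]
ee_rot: [0.118, 1.569, -0.117]
ft_force: [0.2, 0.4, 0.5]
finger_gap: 0.603
[-0.79145689 -0.07625414 -0.31580663] 0.5999388555769604
pos [ 0.519  -0.2984  0.1042] yaw(tool y) 1.421 down [-0.  0. -1.] offset [ 0.0922 -0.0028 -0.0006] roll 0.00016430427214997323
```

View pics/w13.png

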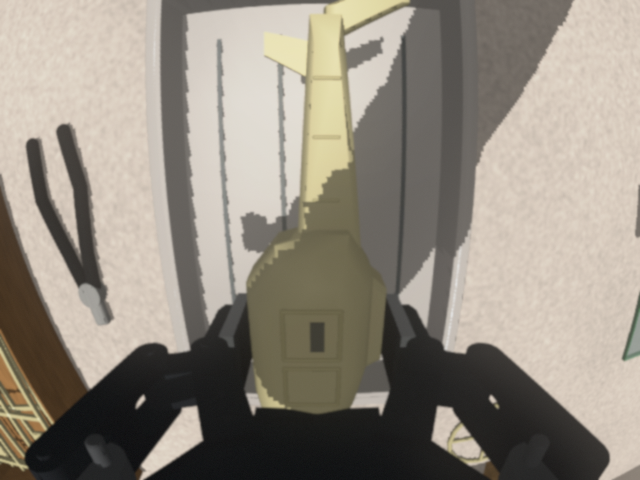

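View pics/c13.png

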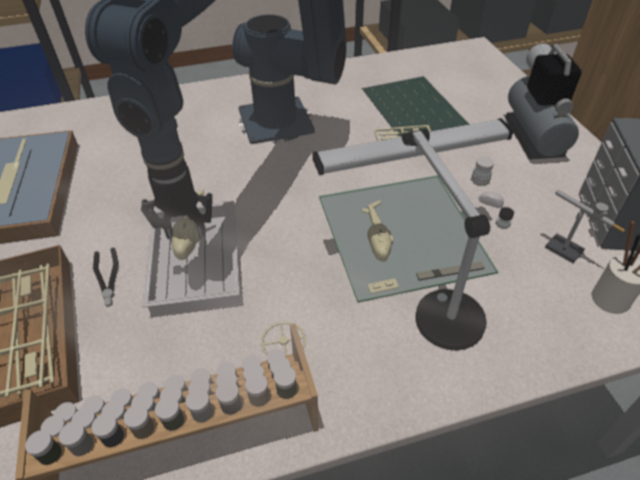

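```bash
python3 -m creep '{"offset":[[0.01,-0.002,0],[0.03,-0.003,0],[0.05,-0.003,0],[0.07,-0.003,0],[0.084,-0.003,0],[0.092,-0.003,0],[0.095,-0.003,0],[0.097,-0.003,0],[0.098,-0.003,0],[0.098,-0.003,0]],"roll":[0,0,0,0,0,0,0,0,0,0],"jaw":[120,120,120,120,120,120,120,120,120,120]}'
python3 - <<'E'
from h import *
s=arm.get_state(); print(s['ft_force'],s['finger_gap'])
to(.518,-.301,.0024,np.pi/2-.15)
E
```

```text
clock: 19.2
position: [0.5191, -0.3025, 0.0066]
ee_rot: [0.118, 1.567, -0.119]
ft_force: [0.7, 0.0, -0.9]
finger_gap: 0.61
[ 6.71864157e-01  7.84747099e-04 -8.70230143e-01] 0.6103302018867658
pos [ 0.5191 -0.3025  0.0066] yaw(tool y) 1.42 down [ 0.001 -0.    -1.   ] offset [ 0.0042  0.0013 -0.0013] roll -0.0007826868181906033
```

Lower the last 4 mm slowly and check the force.

```bash
python3 -m creep '{"offset":[[0.001,0,0],[0.0018,0,0],[0.0026,0,0],[0.0032,0,0],[0.0036,0,0],[0.004,0,0],[0.004,0,0]],"roll":[0,0,0,0,0,0,0],"jaw":[120,120,120,120,120,120,120]}'
python3 - <<'E'
from h import *
s=arm.get_state(); print(s['ft_force'],s['finger_gap'],s['position']); snap('side','s14.png')
E
```

```text
clock: 20.08
position: [0.5189, -0.3023, 0.0025]
ee_rot: [0.118, 1.567, -0.118]
ft_force: [-2.0, 0.8, 1.3]
finger_gap: 0.607
[-2.04272166  0.83760521  1.32773717] 0.6067159009586403 [ 0.51887019 -0.30228013  0.0025131 ]
```

```bash
python3 -m creep '{"offset":[[0,0,0],[0,0,0],[0,0,0],[0,0,0],[0,0,0],[-0.005,0,0],[-0.03,0,0],[-0.07,0,0],[-0.12,0,0],[-0.17,0,-0.03],[-0.2,0,-0.06],[-0.2,0,-0.06]],"roll":[0,0,0,0,0,0,0,0,0,0,0,0],"jaw":[98,90,70,30,0,0,0,0,0,0,0,0]}'
python3 - <<'E'
from h import *
s=arm.get_state(); print(s['ft_force'],s['finger_gap'],s['position']); c=snap('wrist','w15.png'); snap('scene','c15.png'); snap('side','s15.png')
P=cloud(c,True);hsv=cv2.cvtColor(c['img'],cv2.COLOR_RGB2HSV)
q=P[(c['range_z']>0)&(hsv[...,0]>18)&(hsv[...,0]<36)&(hsv[...,1]>50)&(P[...,0]>.35)&(P[...,0]<.62)&(P[...,1]>-.36)&(P[...,1]<-.2)&(P[...,2]>.009)&(P[...,2]<.06)]
for x in np.arange(.37,.60,.01):
    t=q[abs(q[:,0]-x)<.005]
    if len(t)>3: print('x%.2f n%d y %.3f..%.3f zmed %.4f'%(x,len(t),t[:,1].min(),t[:,1].max(),np.median(t[:,2])))
E
```

```text
clock: 21.62
position: [0.4601, -0.2945, 0.207]
ee_rot: [0.115, 1.561, -0.123]
ft_force: [0.9, 0.0, 0.1]
finger_gap: 1.002
[0.86317047 0.04212125 0.07557089] 1.0019865157837051 [ 0.46005604 -0.29453486  0.20697343]
x0.39 n12 y -0.258..-0.252 zmed 0.0171
x0.40 n298 y -0.287..-0.252 zmed 0.0172
x0.41 n311 y -0.305..-0.263 zmed 0.0177
x0.42 n254 y -0.305..-0.278 zmed 0.0205
x0.43 n163 y -0.294..-0.279 zmed 0.0209
x0.44 n182 y -0.296..-0.280 zmed 0.0200
x0.45 n202 y -0.298..-0.280 zmed 0.0193
x0.46 n212 y -0.300..-0.281 zmed 0.0188
x0.47 n221 y -0.302..-0.281 zmed 0.0180
x0.48 n410 y -0.316..-0.282 zmed 0.0220
x0.49 n554 y -0.324..-0.280 zmed 0.0298
x0.50 n574 y -0.326..-0.276 zmed 0.0328
x0.51 n511 y -0.327..-0.275 zmed 0.0336
x0.52 n509 y -0.328..-0.277 zmed 0.0337
x0.53 n517 y -0.330..-0.279 zmed 0.0337
x0.54 n425 y -0.331..-0.281 zmed 0.0340
x0.55 n342 y -0.332..-0.291 zmed 0.0337
x0.56 n245 y -0.332..-0.295 zmed 0.0333
x0.57 n112 y -0.330..-0.306 zmed 0.0303
x0.58 n4 y -0.322..-0.312 zmed 0.0261
```

View pics/w15.png

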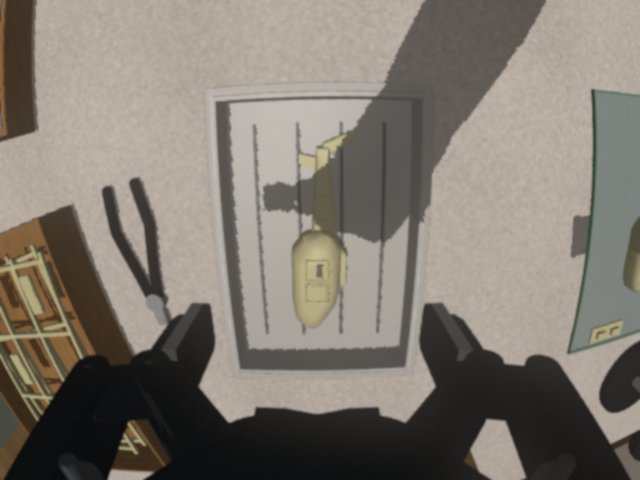

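View pics/c15.png

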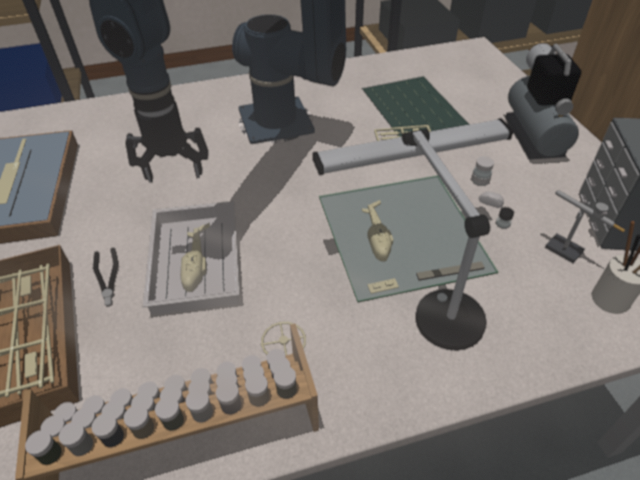

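View pics/s15.png

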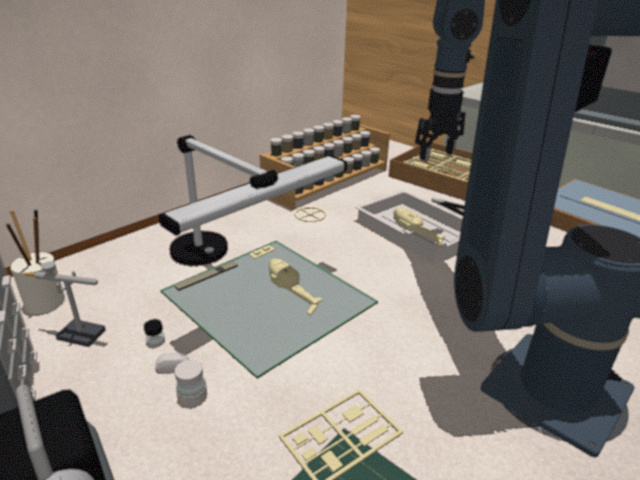

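```bash
python3 -c "
from bench import arm
print(arm.get_state()['clock'],arm.get_state()['dq'].round(3) if hasattr(arm.get_state()['dq'],'round') else '');print(arm.sign_off())"
```

```text
21.775 [ 0.005  0.023 -0.012  0.003 -0.001  0.   ]
the job is handed in; nothing more can be done
None
```

I found the warped half, laid it in the tray open side down, and handed the job in at 21.8 s. No verdict was reported.

- **Finding it:** Depth images showed the left half's boom (y ≈ 0.25 m) about 5 mm high. Pressing its boom end lifted the nose about 5 mm until the boom met the glass, at about 6 N on the wrist sensor. I did not press the other half, because its boom measured straight (top at about 18 mm).
- **Moving it:** The moves cannot tilt the tool, so I could not lean in under the lamp as you suggested. I gripped the boom at 20 N, slid the half about 105 mm out from under the bar, and let go. I then gripped it upright at the hold point (51 mm opening), carried it to the tray, lowered it slowly and opened the fingers.
- **Last checks:**
  - The cabin top in the tray is level at 33.7 mm, against 34 mm expected.
  - By my estimate the half's origin is about 36 mm from the tray centre.
  - The gripper is open and clear.
  - The straight half, the lamp and the other things look unmoved in the pictures; I did not measure them again.
- **Less certain:** At touchdown the wrist read only 1 to 2 N, about its noise level, so the half may have settled by up to about a millimetre on release.

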